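Show which wheel goes on the model tractor

ROBOT

A 7-joint arm with a two-finger parallel gripper is mounted at the origin on the work surface. World frame = base frame: x ahead of the robot, y to its left, z up, the work surface at z = 0. Lengths are in m, angles in rad, forces in N, time in s.
With the tool pointing down it reaches from about 0.425 to 0.925 m from the base axis. Payload 6.8 kg.
Tool frame: the origin (TCP) lies between the finger pads, 19 mm behind the fingertips; this is the grasp point; z points along the fingers, y is the line along which they close (so a half turn about z gives the same grasp; the last joint's range is limited). The gripper opens to 85 mm and grips with 20 to 120 N. Pads are 22 mm wide; open, the fingers measure 114 mm over their backs; the gripper's body (76 mm by 85 mm) begins 54 mm behind the grasp point. The pads swing forward as they close: fully open they stand 13 mm farther back than shut.
Start: joints at [1.168, 0.477, 0.022, 1.555, -0.011, 1.109, -0.083], TCP at [0.196, -0.646, 0.25] pointing down, gripper open.
Joint ranges: [-2.96, 2.96], [-0.34, 2.1], [-1.41, 1.46], [0.24, 2.44], [-1.37, 4.51], [0.17, 1.92], [-2.96, 2.96]. Speed limits (rad/s): [2.39, 2.39, 3.14, 3.14, 3.14, 3.14, 3.14].

INTERFACE

Orientations are given as a unit quaternion [w, x, y, z].
In Python, from station import bot gives the robot as it stands.
- The arm moves only by the shell command python3 -m inch 'ROWS' [OPENING] [FORCE]. ROWS is JSON, a list of rows, each a list of 4 numbers: the shift along the tool's x, y, z in m, then the turn about the tool's z in degrees. A call has 1 to 12 rows; each row shifts and turns the commanded pose from where the row before left it, along the tool's axes as they then stand; what a row does not reach is not made up. A row lasts 1/10 s, in which the tool goes at most 50 mm and 8.59 degrees, less where a joint would pass 70% of its speed; a pose out of reach is approached as far as the arm can. A call is refused whole if a number of a shift passes 0.05 or a number of a turn 8.59, either way. A call with a gripper value outside its range is refused whole. OPENING is the finger opening in m, from 0 to 0.0854, set as the call begins (- or left out, the last holds). The fingers move at their own pace and stop on an object; FORCE is the grip in N (left out, the last holds). Time passes only in rows, so rows that do not move let the fingers close. It gives the time, the measured TCP pose, the force, the opening and the grip force at its end, in the units of the state.
- bot.get_obs(): the state, without advancing time (a new reading comes with each control period).
- bot.read_camera(name): name is "scene" or "top" or "wrist"; returns a dict with "color" (480x640x3 uint8, red, green, blue), "mtx" (3x3 intrinsics, pixels), "dist_coeffs" ([k1, k2, p1, p2, k3] as OpenCV has them; the pictures are not rectified), "world_from_camera" (4x4, takes a point from camera to world coordinates); the wrist camera has in their place "hand_eye" (4x4, takes a point from camera to tool coordinates, whose origin is the TCP and whose axes are the flange's). Camera axes: x right, y up, looking along -z (the intrinsics and any distortion apply to the point x, -y, -z); pixel columns grow to the right and rows downward; lengths in m; the calibration is good to about 2 mm. A picture is of the moment at which its call begins: read the wrist's pose just before it. There is no depth.
- bot.hand_in(): hands the job in; it is judged then, once.
The state is a dict: "t": time; "q": joint angles; "joint_vel": joint speeds; "joint_torque": joint torques, N m; "eef_pos": TCP position; "tool_rot": TCP orientation; "contact_force": force on the tool from outside, world axes, zero at the start; "torque": the same for the moment, N m; "gripper_width": opening from 0.0 (shut) to 1.0 (fully open); "grasp_force": force on a finger pad.
Only numpy, scipy, OpenCV 4.12 (cv2) and the standard library are available. Lean on these libraries where they do the work, as an engineer would, in place of code of your own. Each camera call takes 0.05 s, during which the arm holds its last target. There are 200 camera calls.

TASK

The model tractor has lost one rear wheel. Show a helper how to mend it, without touching anything: with the fingers straight down and their tips a few centimetres above it, point at the middle of the loose wheel in the white tray that matches the tractor's remaining rear wheel and stay there for at least a second, then point the same way at the middle of the bare axle stub it belongs on and finish with the arm still pointing there. On the way, do not dip down over either of the other loose wheels.

Things in the scene. Friction and masses are not known exactly. Their poses are not given: they have to be found in the camera images.
- tractor: Grey toy tractor on a small wooden stand block, loose, 200 mm long, 124 mm high, body 44 mm wide. Origin on the desk under its middle; +x to the nose, +y to its left, z up; any yaw. Rear axle 55 mm behind the origin: left rear wheel (90 mm diameter) fitted, right side bare; beside the bare stub the seat rises to 83 mm, its back to 109 mm, within 22 mm of the midline. Two 50 mm front wheels
- axle_stub (a point): Middle of the bare steel rear axle stub on the tractor's right side, on the stub's own axis, 45 mm above the desk. The stub is 12 mm thick, level, and sticks straight out (tractor's -y) from 26 to 72 mm off the midline; this point is 50 mm off it. Its axes are the tractor's
- tray: Fixed white plastic parts tray, 130 x 330 mm (x by y of the tray), rim 14 mm high, floor 4 mm thick; origin at its centre on the desk. The three loose wheels lie in it in a row along its y, about 105 mm apart, in any order
- big_wheel: Loose black toy wheel with a grey hub disc, 90 mm diameter, 34 mm thick, the twin of the tractor's remaining rear wheel, lying flat, origin at the centre of its underside, on the tray floor 4 mm above the desk
- big_wheel_top (a point): Centre of the upper face of the 90 mm wheel, 38 mm above the desk; z up
- mid_wheel: Loose black wheel with a grey hub, 66 mm diameter, 26 mm thick, belongs to another model, lying flat, origin at the centre of its underside, on the tray floor 4 mm above the desk
- mid_wheel_top (a point): Centre of the upper face of the 66 mm wheel, 30 mm above the desk; z up
- small_wheel: Loose black wheel with a grey hub, 50 mm diameter, 20 mm thick, a spare front wheel, lying flat, origin at the centre of its underside, on the tray floor 4 mm above the desk
- small_wheel_top (a point): Centre of the upper face of the 50 mm wheel, 24 mm above the desk; z up
- cement_bottle: Small loose glass bottle of model cement, 38 mm diameter, 62 mm tall, standing beyond the work; origin at the centre of its underside
- paint_jar: Small loose glass paint jar with its cap on, 38 mm diameter, 40 mm tall, standing beyond the work; origin at the centre of its underside
- screwdriver: Loose small screwdriver, 120 mm long, lying on the desk on the robot's side of the work; it lies along its own x
There are look-alikes about, which are no part of the job. What is meant by the screwdriver is not orange, and is the smaller of those in its own colour. Leave any yellow look-alike of the mid_wheel alone.

How it is judged:
On the way, in this order (a step that is already met when the one before it is completed fails the run):
1. points still at the 90 mm loose wheel that matches the remaining rear wheel (horizontal distance between the grasp point and big_wheel_top below 0.02 m and z of the grasp point in the frame of big_wheel_top between 0.02 and 0.085 m and angle between the grasp point's own z axis and vertical above 2.6 rad), for 0.9 s.
2. then points at the bare axle stub (horizontal distance between the grasp point and axle_stub below 0.02 m and z of the grasp point in the frame of axle_stub between 0.02 and 0.085 m and angle between the grasp point's own z axis and vertical above 2.6 rad), for 0.5 s.
At the end, for the whole second after the job is handed in: The tool still points down (within 30 degrees) at the bare axle stub, TCP within 20 mm of the stub's middle seen from above and 20 to 85 mm above its axis. Tractor, loose wheels, bottle, jar and screwdriver rest within 4 mm of where they began (all of step 2 and distance of each of tractor, big_wheel, mid_wheel, small_wheel, cement_bottle, paint_jar, screwdriver from where it was at the start of the episode below 0.004 m and linear speed of each of tractor, big_wheel, mid_wheel, small_wheel, cement_bottle, paint_jar, screwdriver below 0.02 m/s); the robot touches nothing.
It fails at once if the robot touches anything (contact force between any of the fingers, the arm and anything else above 0.3 N).
It fails at once if something is moved or lifted (more than 4 mm) (distance of any of tractor, big_wheel, mid_wheel, small_wheel, cement_bottle, paint_jar, screwdriver from where it was at the start of the episode above 0.004 m).
It fails at once if the tool dips down over one of the two wrong loose wheels (TCP within 22 mm of its centre from above and less than 65 mm above its top) ((horizontal distance between the grasp point and mid_wheel_top below 0.022 m and z of the grasp point in the frame of mid_wheel_top below 0.065 m) or (horizontal distance between the grasp point and small_wheel_top below 0.022 m and z of the grasp point in the frame of small_wheel_top below 0.065 m)).
It also fails if it takes over 43 s, if anything falls off the work surface, if the arm or the gripper's body presses on something with over 40 N, if the wrist force passes 120 N, or if a joint passes its speed limit or range.

## Working session

There is one attempt and no reset: what is moved stays moved. The work goes in short steps, Python scripts to look and compute and a shell command to move; the robot and the scene stay as the last step left them, time stands still between calls to the robot, and variables do not carry over. Pictures are saved under pics/ and viewed, at most 10 in all, crops included, and the job is handed in when it is done.

```bash
mkdir -p pics
cat > h.py <<'E'
import numpy as np,cv2
def cast(c,px,z,T=None):
    T=c["world_from_camera"] if T is None else T
    T=np.array(T)
    u=cv2.undistortPoints(np.array(px,float).reshape(-1,1,2),np.array(c["mtx"]),np.array(c["dist_coeffs"])).reshape(-1,2)
    d=np.c_[u[:,0],-u[:,1],-np.ones(len(u))]@T[:3,:3].T
    o=T[:3,3]
    return o+d*((np.array(z)-o[2])/d[:,2])[:,None]
E
python3 - <<'E'
from station import bot
import cv2,pickle
for n in("top","scene"):
    c=bot.read_camera(n);pickle.dump(c,open(n+".pkl","wb"));cv2.imwrite(f"pics/{n}.png",c["color"][:,:,::-1])
o=bot.get_obs();print(o["eef_pos"],o["tool_rot"],o["gripper_width"],o["t"])
E
```

```text
[ 0.19596096 -0.6454011   0.24912166] [-8.11511677e-04  9.89158963e-01  1.46846384e-01 -1.66975860e-04] 1.0002573201020457 0.1
```

View pics/top.png

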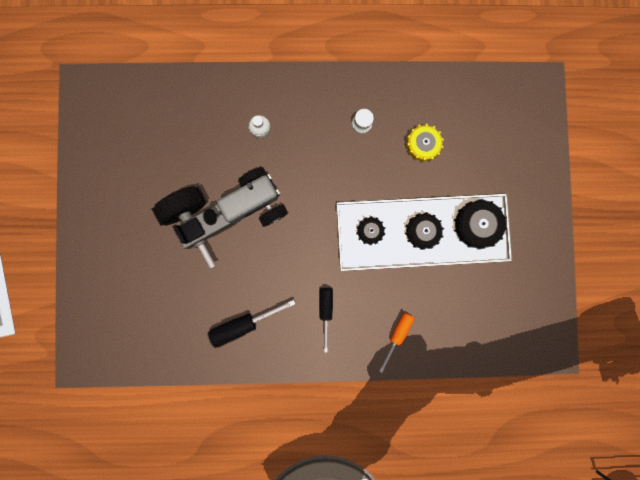

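View pics/scene.png

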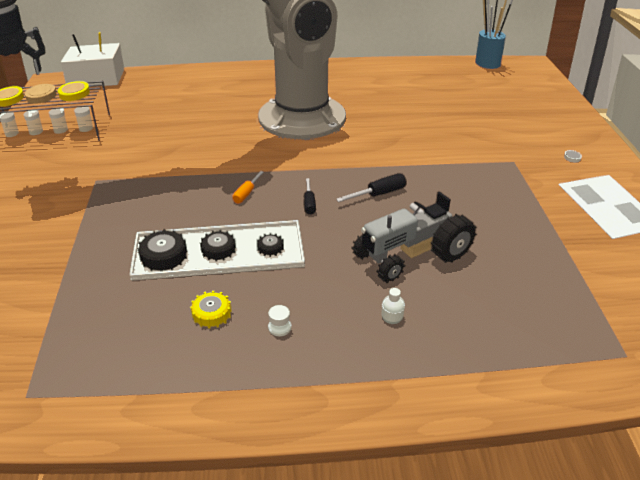

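The top view shows the big wheel at about (484,223) with the mid and small wheels at (426,231) and (371,230). The stub runs from about (198,243) to (212,267). I'll measure these and zoom in on the stub.

Run:
```python
from h import *;import pickle
c=pickle.load(open("top.pkl","rb"))
print("cam",np.array(c["world_from_camera"])[:3,3])
print(cast(c,[[483.5,223.5],[426,231],[371,230],[198,243],[212,266]],[.038,.03,.024,.045,.045]).round(4))
cv2.imwrite("pics/crop.png",cv2.resize(c["color"][160:280,140:300,::-1],None,fx=5,fy=5,interpolation=cv2.INTER_CUBIC))
```

```text
cam [0.48554646 0.031126   0.90250585]
[[ 0.5511 -0.3063  0.038 ]
 [ 0.5394 -0.1992  0.03  ]
 [ 0.5434 -0.0967  0.024 ]
 [ 0.5237  0.2207  0.045 ]
 [ 0.4818  0.1958  0.045 ]]
```

View pics/crop.png

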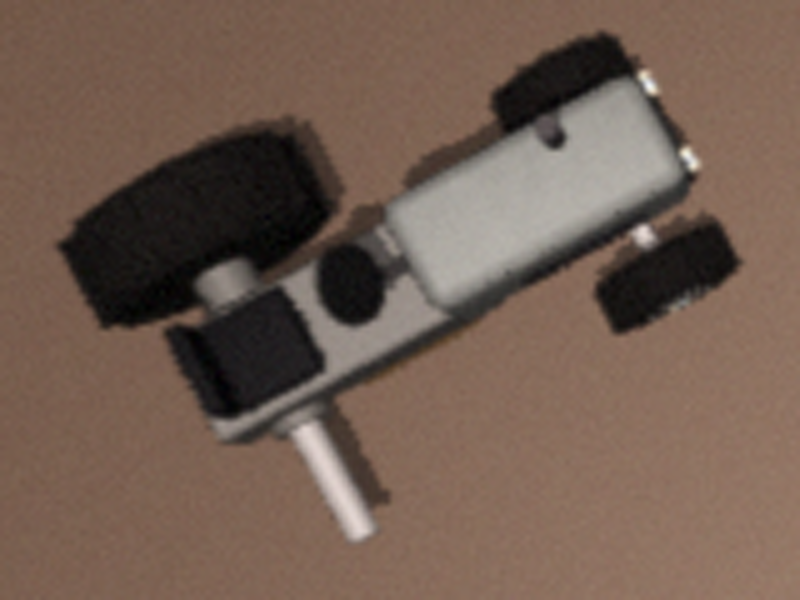

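```bash
python3 -m inch '[[0.015,-0.007,0,0],[0.03,-0.015,0,0],[0.04,-0.02,0,0],[0.04,-0.02,0,0],[0.04,-0.02,0,0],[0.04,-0.02,0,0],[0.04,-0.02,0,0],[0.04,-0.02,0,0],[0.04,-0.02,0,0],[0.03,-0.015,0,0],[0.015,-0.007,0,0],[0,0,0,0]]' 0
python3 - <<'E'
from h import *;import pickle
from station import bot
from scipy.spatial.transform import Rotation as R
c=pickle.load(open("top.pkl","rb"))
p=cast(c,[[212.2,267],[201,245]],[.045,.045]);d=p[1]-p[0];L=np.linalg.norm(d);mid=p[0]+d/L*.022
print(L,mid)
o=bot.get_obs();w=bot.read_camera("wrist");cv2.imwrite("pics/w1.png",w["color"][:,:,::-1])
r=R.from_quat(o["tool_rot"],scalar_first=True);T=np.eye(4);T[:3,:3]=r.as_matrix();T[:3,3]=o["eef_pos"]
pickle.dump((w,T),open("w1.pkl","wb"))
print(o["t"],o["eef_pos"],T[:3,:3].round(3))
for t in([.551,-.306,.095],mid+[0,0,.065]):print(r.inv().apply(np.array(t)-o["eef_pos"]).round(4))
E
```

```text
t: 1.3
eef_pos: [0.4988, -0.3593, 0.2498]
tool_rot: [-0.001, 0.989, 0.149, 0.0]
contact_force: [-0.1, -0.6, -0.2]
gripper_width: 0.0
grasp_force: 0.0
0.04470000187929067 [0.49965168 0.20523604 0.045     ]
1.3 [ 0.49876958 -0.359276    0.24984264] [[ 0.955  0.296  0.001]
 [ 0.296 -0.955  0.001]
 [ 0.001 -0.001 -1.   ]]
[ 0.0655 -0.0353  0.1549]
[ 0.1676 -0.5389  0.1405]
```

View pics/w1.png

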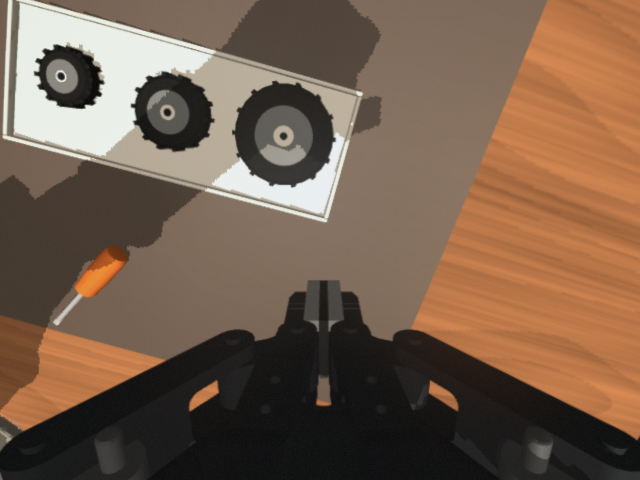

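The wrist view shows the big wheel's hub at (284,136), the outermost of the three. I'll cross-check its position.

Run:
```python
from h import *;import pickle
w,T=pickle.load(open("w1.pkl","rb"))
print(cast(w,[[284,136],[168,112],[61,76]],[.038,.03,.024],T@np.array(w["hand_eye"])).round(4))
```

```text
[[ 0.5508 -0.3065  0.038 ]
 [ 0.5399 -0.1989  0.03  ]
 [ 0.5419 -0.0961  0.024 ]]
```

The two cameras agree to within 2 mm, so I'll move over the wheel and hold there.

```bash
python3 -m inch '[[0.02,-0.01,0,0],[0.025,-0.015,0.01,0],[0.02,-0.01,0.025,0],[0,0,0.035,0],[0,0,0.035,0],[0,0,0.03,0],[0,0,0.015,0],[0,0,0.005,0],[0,0,0,0],[0,0,0,0],[0,0,0,0],[0,0,0,0]]' && python3 -m inch '[[0,0,0,0],[0,0,0,0],[0,0,0,0],[0,0,0,0],[0,0,0,0],[0,0,0,0],[0,0,0,0],[0,0,0,0],[0,0,0,0],[0,0,0,0],[0,0,0,0],[0,0,0,0]]'
```

```text
t: 2.55
eef_pos: [0.5494, -0.3103, 0.0962]
tool_rot: [0.001, 0.989, 0.147, 0.001]
contact_force: [-1.1, 0.8, -0.7]
gripper_width: 0.002
grasp_force: 0.0
t: 3.75
eef_pos: [0.5488, -0.31, 0.095]
tool_rot: [0.0, 0.989, 0.147, 0.0]
contact_force: [0.1, 0.2, -0.5]
gripper_width: -0.0
grasp_force: 0.0
```

```bash
python3 -m inch '[[0,0,-0.01,0],[0,0,-0.03,0],[0,0,-0.04,0],[0,0,-0.04,0],[0,0,-0.025,0],[0.003,-0.015,-0.01,0],[0.006,-0.03,0,0],[0.008,-0.038,0,0],[0.008,-0.038,0,0],[0.008,-0.038,0,0],[0.008,-0.038,0,0],[0.008,-0.038,0,0]]' && python3 -m inch '[[0.008,-0.038,0,0],[0.008,-0.038,0,0],[0.008,-0.038,0,0],[0.008,-0.038,0,0],[0.008,-0.038,0,0],[0.006,-0.03,0,0],[0.004,-0.02,0,0],[0,-0.01,0,0],[0,0,0,0],[0,0,0,0],[0,0,0,0],[0,0,0,0]]'
python3 - <<'E'
from h import *;import pickle
from station import bot
from scipy.spatial.transform import Rotation as R
o=bot.get_obs();w=bot.read_camera("wrist");cv2.imwrite("pics/w2.png",w["color"][:,:,::-1])
r=R.from_quat(o["tool_rot"],scalar_first=True);T=np.eye(4);T[:3,:3]=r.as_matrix();T[:3,3]=o["eef_pos"]
pickle.dump((w,T),open("w2.pkl","wb"))
print(r.inv().apply(np.array([.4997,.2052,.11])-o["eef_pos"]).round(4))
E
```

```text
t: 4.95
eef_pos: [0.5259, -0.0681, 0.2493]
tool_rot: [-0.0, 0.989, 0.147, -0.001]
contact_force: [0.8, 0.0, 0.1]
gripper_width: 0.001
grasp_force: 0.0
t: 6.15
eef_pos: [0.5028, 0.1815, 0.2499]
tool_rot: [0.0, 0.989, 0.146, -0.0]
contact_force: [-0.4, -0.8, -1.0]
gripper_width: 0.005
grasp_force: 0.0
[ 0.0039 -0.0237  0.1399]
```

View pics/w2.png

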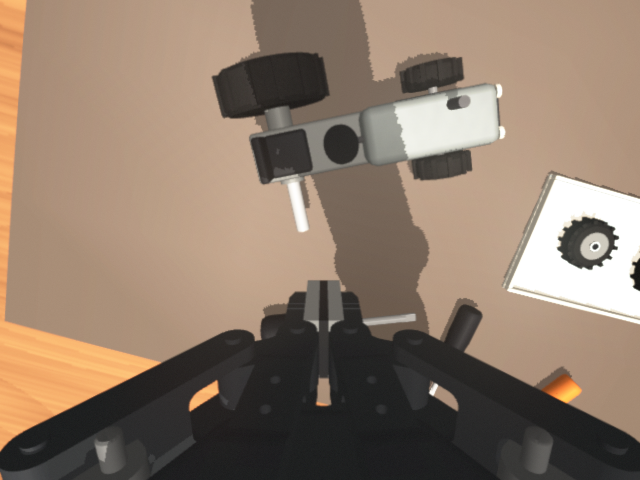

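The stub's tip is at (303,231) and its root at (293,182). I'll cross-check against the earlier estimate.

Run:
```python
from h import *;import pickle
w,T=pickle.load(open("w2.pkl","rb"))
p=cast(w,[[303.5,231],[293.5,182]],[.045,.045],T@np.array(w["hand_eye"]));d=p[1]-p[0];L=np.linalg.norm(d)
m=p[0]+d/L*.022;print(L,m,T[:3,:3].T@(m+[0,0,.065]-T[:3,3]))
```

```text
0.04708334289743387 [0.49649012 0.20241086 0.045     ] [-2.40801460e-05 -2.19162501e-02  1.39910207e-01]
```

The estimates agree to about 4 mm, so I'll aim between them.

```bash
python3 -m inch '[[0.001,-0.011,0,0],[0.001,-0.012,0.01,0],[0,0,0.03,0],[0,0,0.035,0],[0,0,0.03,0],[0,0,0.02,0],[0,0,0.01,0],[0,0,0.005,0],[0,0,0,0],[0,0,0,0],[0,0,0,0],[0,0,0,0]]' && python3 -m inch '[[0,0,0,0],[0,0,0,0],[0,0,0,0],[0,0,0,0],[0,0,0,0],[0,0,0,0],[0,0,0,0],[0,0,0,0]]' && python3 -c "
from station import bot
print(bot.hand_in())"
```

```text
t: 7.4
eef_pos: [0.4983, 0.2056, 0.1108]
tool_rot: [-0.0, 0.989, 0.147, 0.001]
contact_force: [0.6, 0.5, -0.1]
gripper_width: -0.003
grasp_force: 0.0
t: 8.2
eef_pos: [0.4978, 0.2055, 0.11]
tool_rot: [0.0, 0.989, 0.147, -0.0]
contact_force: [0.2, -0.1, 0.2]
gripper_width: -0.001
grasp_force: 0.0
the job is handed in; nothing more can be done
None
```

The arm pointed at the 90 mm wheel for over a second, then at the bare axle stub, where it was still pointing at hand-in (8.2 s); wrist force readings stayed near zero, and no verdict was returned.

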